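# Gauge the electrode gap of a test cell

## Robot

A 7-joint arm with a two-finger parallel gripper is mounted at the origin on the work surface. World frame = base frame: x ahead of the robot, y to its left, z up, the work surface at z = 0. Lengths are in m, angles in degrees, forces in N, time in s.
With the tool pointing down it reaches from about 0.425 to 0.8 m from the base axis. Payload 8.3 kg.
Tool frame: the origin (TCP) lies at the very end of the fingers, on their centre line; the grasp point (between the pads) lies ctrl.pinch_z behind it (ctrl.pinch_z is the distance from the TCP to the grasp point, in m); z points along the fingers, y is the line along which they close (so a half turn about z gives the same grasp; the last joint's range is limited). The gripper opens to 85 mm and grips with 20 to 120 N. Pads are 22 mm wide; open, the fingers measure 114 mm over their backs; the gripper's body (76 mm by 85 mm) begins 54 mm behind the grasp point. The pads swing forward as they close: fully open they stand 13 mm farther back than shut.
Start: joints at [-75.51, 21.967, 0.94, 78.501, -0.361, 79.538, -2.664], TCP at [0.194, 0.594, 0.231] pointing down, gripper open.
Joint ranges: [-169.22, 169.22], [-14.56, 117.87], [-87.37, 89.26], [10.42, 133.3], [-82.24, 262.24], [0.94, 117.77], [-172.7, 172.7]. Speed limits (degrees/s): [136.94, 136.94, 172.46, 172.46, 180, 180, 180].

## Interface

Orientations are given as a 3x3 rotation matrix whose columns are the frame's x, y, z axes.
In Python, from station import readout, eyes, workorder, ctrl gives the robot as it stands. The module is installed in compiled form; this text tells all that it offers.
- The arm moves only by the shell command python3 -m crank 'ROWS'. ROWS is JSON, a list of rows, each a list of 5 numbers: the shift along the tool's x, y, z in m, then the turn about the tool's z in rad, then the opening, from 0 (shut) to 1 (fully open). A call has 1 to 20 rows; each row shifts and turns the commanded pose from where the row before left it, along the tool's axes as they then stand; what a row does not reach is not made up. A row lasts 1/8 s, in which the tool goes at most 62.5 mm and 10.7 degrees, less where a joint would pass 70% of its speed; a pose out of reach is approached as far as the arm can. A call with a gripper value outside its range is refused whole. The fingers move at their own pace and stop on an object; the grip force is fixed at half the most. Time passes only in rows, so rows that do not move let the fingers close. It gives the time, the measured TCP pose, the force, the opening and the grip force at its end, in the units of the state.
- readout.read_state(): the state, without advancing time (a new reading comes with each control period).
- eyes.grab_frame(name): name is "scene" or "top" or "wrist"; returns (picture, depth): 420x560x3 uint8, red, green, blue; 420x560 float32, m along the optical axis (not along the pixel's ray), 0 where there is no reading.
- eyes.calibration(name): a dict with "intrinsics" (3x3 intrinsics, pixels), "position" and "orientation" of the camera in the world. Camera axes: x right, y down, z forward; pixel columns grow to the right and rows downward; lengths in m; the calibration is good to about 2 mm. A picture is of the moment at which its call begins: read the wrist's pose just before it. calibration takes no time and is no camera call; for the wrist camera it gives the pose at the moment of the call.
- workorder.sign_off(): hands the job in; it is judged then, once.
The state is a dict: "time": time; "joint_positions": joint angles; "joint_velocities": joint speeds; "joint_efforts": joint torques, N m; "eef_pos": TCP position; "eef_rot": TCP orientation; "ft_force": force on the tool from outside, world axes, zero at the start; "ft_torque": the same for the moment, N m; "finger_gap": finger opening in m; "grip_force": force on a finger pad.
Only numpy, scipy, OpenCV 4.12 (cv2) and the standard library are available. Lean on these libraries where they do the work, as an engineer would, in place of code of your own. Each camera call takes 0.05 s, during which the arm holds its last target. There are 200 camera calls.

## Task

Gauge the gap between the steel and copper plates of the dry electrode cell with the two coloured gauge blocks, thinner one first: lower the yellow one all the way down between the plates. If it is so loose that the blue one would fit, take it out, stand it back on the bench and lower the blue one in instead; never drop a gauge into the cell. Leave the thickest one that fits standing upright on the cell's floor, squarely and wholly between the plates, and the other standing on the bench.

Things in the scene. Friction and masses are not known exactly. Their poses are not given: they have to be found in the camera images.
- gauge_yellow: Yellow gauge block, 20 mm thick, 40 mm wide, 55 mm tall. Origin: centre of its underside; x along the thickness, y along the width, z up. Aluminium handle on top, 16 (x) x 28 (y) mm, 40 mm tall (whole gauge 95 mm). Loose, upright on the bench, about 80 g. A thin white gauge (12 mm, same shape) stands near too and is not needed.
- gauge_blue: Blue gauge block, 28 mm thick, 40 mm wide, 55 mm tall. Origin: centre of its underside; x along the thickness, y along the width, z up. Aluminium handle on top, 16 (x) x 28 (y) mm, 40 mm tall (whole gauge 95 mm). Loose, upright on the bench, about 100 g.
- cell: Fixed electrode cell: white base 100 (x) x 120 (y) mm, 12 mm thick; its top is the cell floor. Origin: centre of the underside. Dark steel plate upright on it, 90 mm long along y, centred, inner face at x = -16 mm. Steel and copper plates: straight for 35 mm, then lips bent 35 degrees outward (lead-in), tops 57 mm above the bench. Gauges enter the gap from above, thickness along x; the gap is open at its ends.
- electrode: Copper plate of the cell, fixed, facing the steel one and parallel to it, same yaw as the cell. 4 mm thick, 90 mm long; origin: centre of its underside, on the cell floor; inner face 2 mm from it towards the cell's -x. It sits in one of two slots: x = +10 mm in the cell's frame (gap 24 mm: yellow fits, blue sticks in the lips) or x = +18 mm (gap 32 mm: blue fits).
Things that resemble listed ones, but are neither listed nor needed, are in the scene too. Of the things that look like the gauge_yellow, the smallest one is meant. What is shaped like the cell but purple is not meant.

How it is judged (in metres and radians):
On the way:
1. the yellow gauge is tried first: all the way down (within 10 mm) between the plates (z of gauge_yellow in the frame of cell between 0.008 and 0.022 m and x of gauge_yellow in the frame of cell between -0.012 and 0.008 m and y of gauge_yellow in the frame of cell between -0.025 and 0.025 m and angle between gauge_yellow's own z axis and vertical below 0.17 rad and angle between the x axis of gauge_yellow and the x axis of cell, either way round below 0.17 rad), for 0.2 s.
At the end, for the whole second after the job is handed in: The thickest coloured gauge that fits (yellow in the 24 mm gap, blue in 32 mm) rests on the cell floor (within 5 mm), wholly between the plates (within 25 mm of their middle), upright and square within 10 degrees; the other coloured gauge stands on the bench, upright within 10 degrees (((x of electrode in the frame of cell below 0.014 m and z of gauge_yellow in the frame of cell between 0.008 and 0.017 m and x of gauge_yellow in the frame of cell between -0.012 and 0.008 m and y of gauge_yellow in the frame of cell between -0.025 and 0.025 m and angle between each of gauge_yellow, gauge_blue's own z axis and vertical below 0.17 rad and angle between the x axis of gauge_yellow and the x axis of cell, either way round below 0.17 rad and linear speed of each of gauge_yellow, gauge_blue below 0.02 m/s and height (world z) of gauge_blue between -0.006 and 0.006 m) or (x of electrode in the frame of cell above 0.014 m and z of gauge_blue in the frame of cell between 0.008 and 0.017 m and x of gauge_blue in the frame of cell between -0.012 and 0.008 m and y of gauge_blue in the frame of cell between -0.025 and 0.025 m and angle between each of gauge_blue, gauge_yellow's own z axis and vertical below 0.17 rad and angle between the x axis of gauge_blue and the x axis of cell, either way round below 0.17 rad and linear speed of each of gauge_blue, gauge_yellow below 0.02 m/s and height (world z) of gauge_yellow between -0.006 and 0.006 m))); the robot touches nothing.
It fails at once if a coloured gauge is dropped into the cell (falls at more than 0.7 m/s between the plates) ((horizontal distance between gauge_yellow and cell below 0.03 m and z of gauge_yellow in the frame of cell below 0.06 m and linear speed of gauge_yellow above 0.7 m/s) or (horizontal distance between gauge_blue and cell below 0.03 m and z of gauge_blue in the frame of cell below 0.06 m and linear speed of gauge_blue above 0.7 m/s)).
It also fails if it takes over 64 s, if anything falls off the work surface, if the arm or the gripper's body presses on something with over 40 N, if the wrist force passes 120 N, or if a joint passes its speed limit or range.

## Working session

There is one attempt and no reset: what is moved stays moved. The work goes in short steps, Python scripts to look and compute and a shell command to move; the robot and the scene stay as the last step left them, time stands still between calls to the robot, and variables do not carry over. Pictures are saved under pics/ and viewed, at most 10 in all, crops included, and the job is handed in when it is done.

```bash
mkdir -p pics; python3 - <<'E'
from station import readout,eyes,ctrl
import cv2,numpy as np
s=readout.read_state();print(s['time'],s['eef_pos'],s['eef_rot'],s['finger_gap'],ctrl.pinch_z)
ims=[]
for n in("top","scene"):
    p,d=eyes.grab_frame(n);np.savez(f"{n}0.npz",p=p,d=d)
    c=eyes.calibration(n);print(n,c)
    cv2.imwrite(f"pics/{n}0.png",p[:,:,::-1])
E
```

```text
0.0 [0.19390779 0.59363065 0.23027443] [[-9.50571301e-01  3.10505819e-01 -5.81139674e-04]
 [ 3.10506362e-01  9.50569503e-01 -1.84932386e-03]
 [-2.18121690e-05 -1.93836175e-03 -9.99998121e-01]] 0.0852059036340965 0.0187
top {'intrinsics': array([[544.76040152,   0.        , 282.58035672],
       [  0.        , 544.76040152, 211.2115229 ],
       [  0.        ,   0.        ,   1.        ]]), 'position': array([0.40737737, 0.06636432, 1.15904267]), 'orientation': array([[-0.02001988, -0.99648735,  0.08131523],
       [-0.99979561,  0.0201826 ,  0.00117958],
       [-0.00281659, -0.08127499, -0.99668774]])}
scene {'intrinsics': array([[423.69074552,   0.        , 279.89352562],
       [  0.        , 423.69074552, 209.36877768],
       [  0.        ,   0.        ,   1.        ]]), 'position': array([0.86579155, 0.66026734, 0.52037309]), 'orientation': array([[-0.86348965,  0.26724353, -0.42774586],
       [ 0.50386779,  0.49478321, -0.70803025],
       [ 0.02242496, -0.82690415, -0.56189558]])}
```

View pics/top0.png

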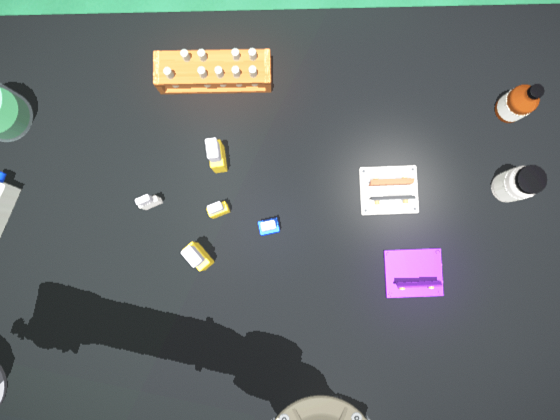

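View pics/scene0.png

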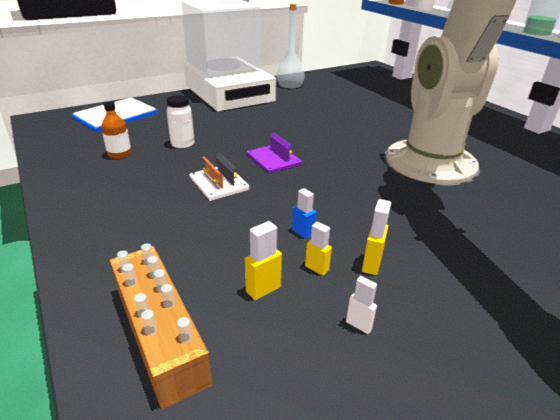

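The top view shows three yellow blocks: (216,152) and (197,256) are large and (218,209) is small, so the small one is the one meant. Blue is at (268,226) and the white gauge at (148,202). The white cell is at (389,190), with copper at row 182 and steel at row 204. The purple one at (414,273) is the decoy. Next I'll measure and confirm in an enlarged crop.

```bash
cat > h.py <<'E'
import numpy as np,cv2
from station import eyes,readout
def pts(d,c):
    v,u=np.mgrid[:d.shape[0],:d.shape[1]]
    K=c["intrinsics"];r=np.stack([(u-K[0,2])/K[0,0],(v-K[1,2])/K[1,1],np.ones_like(d)],-1)*d[...,None]
    return r@np.asarray(c["orientation"]).T+c["position"]
def rect(P):
    (x,y),(w,h),a=cv2.minAreaRect((P[:,:2]*1000).astype(np.float32))
    if w<h: w,h,a=h,w,a+90   # a: direction of long side
    return np.round([x,y,w,h,(a+90)%180-90],1),len(P)
def masks(p):
    H=cv2.cvtColor(p,cv2.COLOR_RGB2HSV);h,s,v=H[...,0].astype(int),H[...,1].astype(int),H[...,2].astype(int)
    return dict(yellow=(h>20)&(h<35)&(s>120)&(v>80),blue=(h>95)&(h<120)&(s>120)&(v>60),copper=(h<18)&(s>70)&(v>60),white=(s<50)&(v>150),purple=(h>130)&(h<150)&(s>100),dark=(v<90))
E
python3 - <<'E'
from h import *
f=np.load("top0.npz");p,d=f['p'],f['d'];c=eyes.calibration("top");W=pts(d,c);z=W[...,2]
print("bench z",np.median(z[230:300,300:370]),np.std(z[230:300,300:370]))
M=masks(p)
def roi(x,y,r=26):
    m=np.zeros(z.shape,bool);m[y-r:y+r,x-r:x+r]=1;return m
for n,(x,y) in dict(ybig1=(216,152),ysmall=(218,209),ybig2=(197,256),blue=(268,226),white=(148,202)).items():
    R=roi(x,y);print(n,"zmax",z[R].max().round(3),"handle",rect(W[R&(z>z[R].max()-.006)]), "shoulder",rect(W[R&(abs(z-.055)<.006)]) if (R&(abs(z-.055)<.006)).any() else 0)
R=roi(389,190,36)
print("cell base",rect(W[R&(abs(z-.012)<.004)&M['white']]),np.median(z[R&M['white']]))
C=R&(z>.03)
print("plates zmax",z[R].max())
for nm,m in dict(cop=C&M['copper'],steel=C&~M['copper']).items():
    print(nm,m.sum()); 
    for lo,hi in((.03,.045),(.045,.054),(.054,.065)):
        q=m&(z>lo)&(z<hi)
        if q.sum()>5: print(lo,rect(W[q]),W[q].mean(0).round(4))
a=cv2.resize(p[130:290,160:300],None,fx=4,fy=4)[:,:,::-1][:600]
b=cv2.resize(p[155:225,350:430],None,fx=7,fy=7,interpolation=2)[:,:,::-1][:,:]
o=np.zeros((600,800,3),np.uint8);a=cv2.resize(a,(400,457));b=cv2.resize(b,(400,350));o[:457,:400]=a;o[:350,400:]=b
cv2.imwrite("pics/crop1.png",o)
E
```

```text
bench z -0.00040567599529584 0.07395701281320584
ybig1 zmax 1.159 handle (array([407.4,  66.4,   0. ,   0. ,   0. ]), 17) shoulder (array([611.5, 190.2,  58.7,  23.3, -19.2]), 26)
ysmall zmax 1.159 handle (array([407.4,  66.4,   0. ,   0. ,   0. ]), 11) shoulder (array([504.7, 201.6,  40.1,  20.3, -67.6]), 73)
ybig2 zmax 1.159 handle (array([407.4,  66.4,   0. ,   0. ,   0. ]), 14) shoulder (array([414.3, 230.8,  57.9,  19.8,  18.1]), 19)
blue zmax 1.159 handle (array([407.4,  66.4,   0. ,   0. ,   0. ]), 13) shoulder (array([467.3,  97.4,  39.8,  27.9, -79.4]), 145)
white zmax 1.159 handle (array([407.4,  66.4,   0. ,   0. ,   0. ]), 11) shoulder (array([520.4, 341.5,  39.3,  11.4, -52.7]), 41)
cell base (array([ 541.9, -157.7,  120.8,  100.3,  -88.9]), 1892) 0.011472234548830063
plates zmax 1.1590426717921445
cop 86
0.03 (array([ 550.3, -147.2,   68.7,    1.8,  -89. ]), 16) [ 0.55   -0.1453  0.0421]
0.045 (array([ 554.1, -155.6,   86.5,    9.9,   88.8]), 52) [ 0.5514 -0.1542  0.0491]
0.054 (array([ 554.9, -154.6,   82.2,    8.9,  -87.1]), 18) [ 0.556  -0.1502  0.0567]
steel 488
0.03 (array([ 538. , -156.9,   88.1,   55.4,  -89. ]), 82) [ 0.5326 -0.1569  0.0344]
0.045 (array([ 538.3, -158. ,   91. ,   44. ,  -89.1]), 193) [ 0.5377 -0.1591  0.0511]
0.054 (array([ 537.9, -157.5,   89.4,   45.2,  -89.5]), 194) [ 0.5367 -0.1584  0.0562]
```

View pics/crop1.png

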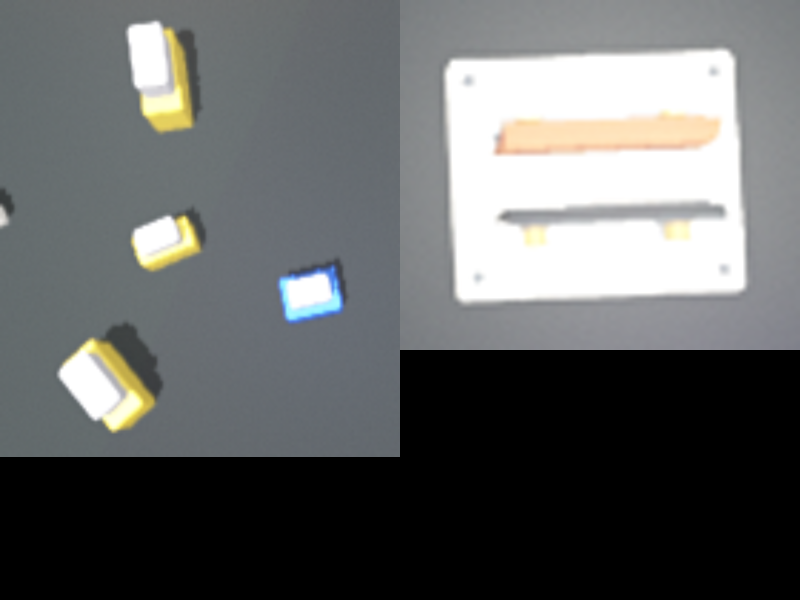

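The crop confirms it. The small yellow block's shoulder measures 40×20 mm, matching the listed gauge, while the other two are visibly larger. Copper and steel sit on the white base, with the steel on the -x side. Both plates over their lips measure 45 mm, centred 4 mm from the cell centre towards -x, which points to the 24 mm slot. Blue measures 40×28 mm. Moving above the yellow gauge.

```bash
python3 -m crank '[[-0.0417,-0.0276,0,0,0.6],[-0.0417,-0.0276,0,0,0.6],[-0.0417,-0.0276,0,0,0.6],[-0.0417,-0.0276,0,0,0.6],[-0.0417,-0.0276,0,0,0.6],[-0.0417,-0.0276,0,0,0.6],[-0.0417,-0.0276,0,0,0.6],[-0.0417,-0.0276,0,0,0.6],[-0.0417,-0.0276,0,0,0.6],[-0.0417,-0.0276,0,0,0.6],[0,0,0,0.144,0.6],[0,0,0,0.144,0.6],[0,0,0,0.144,0.6],[0,0,0,0.144,0.6],[0,0,0,0.144,0.6],[0,0,0,0.144,0.6],[0,0,0,0,0.6],[0,0,0,0,0.6]]'
cat > w.py <<'E'
from h import *
s=readout.read_state();c=eyes.calibration("wrist");p,d=eyes.grab_frame("wrist")
R=np.array(s['eef_rot']);T=np.array(s['eef_pos'])
print(s['time'],T.round(4),"tool y deg",np.degrees(np.arctan2(R[1,1],R[0,1])).round(2),"gap",round(s['finger_gap'],4),"F",np.round(s['ft_force'],1))
W=pts(d,c);z=W[...,2];ok=d>0
E
cat > look.py <<'E'
from w import *
import sys
cv2.imwrite(sys.argv[1],p[:,:,::-1])
M=masks(p)
for n in("yellow","blue"):
    k,l,st,ce=cv2.connectedComponentsWithStats((M[n]&ok).astype(np.uint8))
    for i in range(1,k):
        if st[i,4]<150: continue
        q=(l==i);sh=q&(abs(z-.055)<.005);m=cv2.dilate(q.astype(np.uint8),np.ones((41,41)))>0
        hd=m&(abs(z-.095)<.005)
        print(n,ce[i].round(),st[i,4],"shoulder",rect(W[sh]) if sh.sum()>9 else 0,"handle",rect(W[hd]) if hd.sum()>9 else 0)
E
python3 look.py pics/w1.png
```

```text
time: 2.35
eef_pos: [0.5046, 0.2022, 0.2311]
eef_rot: [[-0.384, 0.923, -0.0], [0.923, 0.384, -0.0], [-0.0, -0.001, -1.0]]
ft_force: [-0.2, -0.0, 0.6]
finger_gap: 0.0509
grip_force: 0.0
2.35 [0.5046 0.2022 0.2311] tool y deg 22.59 gap 0.0509 F [-0.2 -0.   0.6]
yellow [221. 108.] 683 shoulder (array([421.8, 239.3,  57.2,  22.9,  67.3]), 51) handle (array([419.6, 241.4,  38.8,  16.8,  72.4]), 73)
yellow [282. 165.] 233 shoulder (array([499.7, 216. ,  19.6,  11.6,  18.7]), 74) handle (array([502.7, 207. ,  18.7,  16.1, -67.3]), 390)
yellow [370. 216.] 1662 shoulder (array([607.7, 211.8,  58.3,  23.3,  34.3]), 177) handle (array([609.1, 209.2,  40.8,  18.4,  37.8]), 202)
blue [218. 240.] 795 shoulder (array([465. , 108. ,  27.9,  21.1,  11.5]), 272) handle (array([460.4, 110.2,   8. ,   2.6,  29.7]), 34)
```

View pics/w1.png

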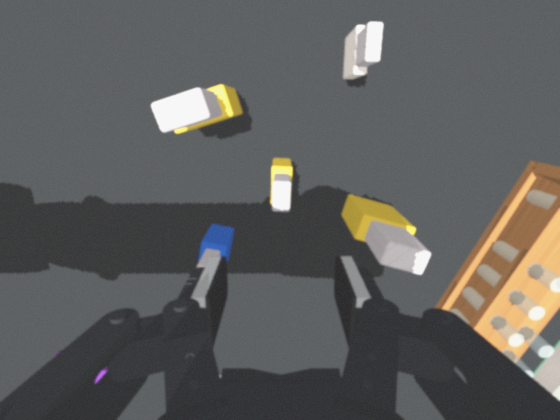

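The view shows the small yellow gauge at (282,185), square to the fingers (columns 207 and 353) and centred between them. Both views agree across the thickness within 0.5 mm. Descending and gripping.

```bash
python3 -m crank '[[0,0,0.04,0,0.6],[0,0,0.04,0,0.6],[0,0,0.04,0,0.6],[0,0,0.028,0,0.6],[0,0,0.02,0,0.6],[0,0,0,0,0.6],[0,0,0,0,0],[0,0,0,0,0],[0,0,0,0,0],[0,0,0,0,0],[0,0,0,0,0],[0,0,0,0,0]]'
```

```text
time: 3.9
eef_pos: [0.5057, 0.2026, 0.0646]
eef_rot: [[-0.381, 0.925, 0.002], [0.925, 0.381, 0.001], [0.0, 0.002, -1.0]]
ft_force: [0.0, -0.9, 6.0]
finger_gap: 0.0153
grip_force: 59.5
```

```bash
python3 -m crank '[[0,0,-0.02,0,0],[0,0,-0.04,0,0],[0,0,-0.04,0,0],[0,0,-0.03,0,0],[-0.0431,-0.0134,0,0,0],[-0.0431,-0.0134,0,0,0],[-0.0431,-0.0134,0,0,0],[-0.0431,-0.0134,0,0,0],[-0.0431,-0.0134,0,0,0],[-0.0431,-0.0134,0,0,0],[-0.0431,-0.0134,0,0,0],[-0.0431,-0.0134,0,0,0],[0,0,0,0.1245,0],[0,0,0,0.1245,0],[0,0,0,0.1245,0],[0,0,0,0,0],[0,0,0,0,0],[0,0,0,0,0]]'
python3 look.py pics/w2.png
python3 - <<'E'
from h import *
p,d=eyes.grab_frame("scene");cv2.imwrite("pics/s2.png",cv2.resize(p[100:250,150:350],None,fx=4,fy=4)[:,:,::-1])
p,d=eyes.grab_frame("top");c=eyes.calibration("top");W=pts(d,c);np.savez("top2.npz",p=p,d=d)
m=masks(p)['yellow'];m[:,:300]=0;m[:,480:]=0;print("yellow held px",m.sum(),rect(W[m]),W[m].mean(0))
E
```

```text
time: 6.15
eef_pos: [0.537, -0.1574, 0.1933]
eef_rot: [[-0.019, 1.0, -0.0], [1.0, 0.019, 0.0], [0.0, -0.0, -1.0]]
ft_force: [0.6, -0.1, -1.2]
finger_gap: 0.0153
grip_force: 58.6
6.15 [ 0.537  -0.1574  0.1933] tool y deg 1.1 gap 0.0153 F [ 0.6 -0.1 -1.2]
yellow [280. 220.] 1515 shoulder 0 handle 0
yellow held px 115 (array([ 535.9, -145.1,   19. ,   16.3,    1. ]), 115) [ 0.53433454 -0.14034135  0.16940049]
```

View pics/w2.png

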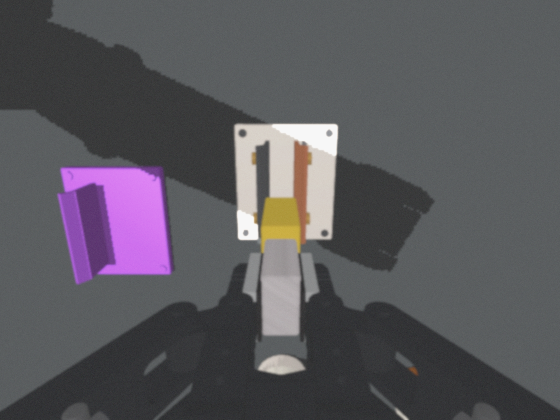

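The held gauge (280,220) lines up with the gap between steel (262) and copper (300) in the view, and its yaw is square. I'll lower it in stages, watching the force.

```bash
python3 -m crank '[[0,0.0012,0.02,0,0],[0,0,0.02,0,0],[0,0,0.015,0,0],[0,0,0.01,0,0],[0,0,0.01,0,0],[0,0,0.008,0,0],[0,0,0.006,0,0],[0,0,0.004,0,0],[0,0,0,0,0],[0,0,0,0,0]]'
```

```text
time: 7.55
eef_pos: [0.5385, -0.1574, 0.1006]
eef_rot: [[-0.018, 1.0, 0.0], [1.0, 0.018, -0.0], [-0.0, 0.0, -1.0]]
ft_force: [0.1, -0.4, -0.4]
finger_gap: 0.0153
grip_force: 58.6
```

```bash
python3 -m crank '[[0,0,0.005,0,0],[0,0,0.005,0,0],[0,0,0.005,0,0],[0,0,0.004,0,0],[0,0,0.003,0,0],[0,0,0.0015,0,0],[0,0,0,0,0],[0,0,0,0,0]]'
```

```text
time: 8.55
eef_pos: [0.5383, -0.1574, 0.0769]
eef_rot: [[-0.018, 1.0, 0.0], [1.0, 0.018, -0.0], [-0.0, 0.0, -1.0]]
ft_force: [0.9, -1.3, -1.3]
finger_gap: 0.0153
grip_force: 58.6
```

Down without resistance. A gentle sideways probe will check the gap directly: with 24 mm the play is ±2 mm, with 32 mm it is ±6 mm.

```bash
python3 -m crank '[[0,0.001,0,0,0],[0,0.001,0,0,0],[0,0.001,0,0,0],[0,0.001,0,0,0],[0,0,0,0,0],[0,0,0,0,0]]'; python3 -m crank '[[0,-0.002,0,0,0],[0,-0.002,0,0,0],[0,-0.002,0,0,0],[0,-0.002,0,0,0],[0,0,0,0,0],[0,0,0,0,0]]'
```

```text
time: 9.3
eef_pos: [0.5403, -0.1574, 0.0767]
eef_rot: [[-0.017, 1.0, -0.004], [1.0, 0.017, 0.001], [0.001, -0.004, -1.0]]
ft_force: [-8.7, 1.1, 7.1]
finger_gap: 0.0155
grip_force: 59.9
time: 10.05
eef_pos: [0.5356, -0.1573, 0.0772]
eef_rot: [[-0.018, 1.0, 0.003], [1.0, 0.018, -0.001], [-0.001, 0.003, -1.0]]
ft_force: [5.1, -0.4, -3.9]
finger_gap: 0.0153
grip_force: 59.1
```

Contact came on both sides after about ±2 mm, so the gap is 24 mm and yellow stays. Re-centring, releasing and retreating.

```bash
python3 -m crank '[[0,0.002,0,0,0],[0,0.002,0,0,0],[0,0,0.0005,0,0],[0,0,0,0,0],[0,0,0,0,0],[0,0,0,0,0.5],[0,0,0,0,0.5],[0,0,0,0,0.5],[0,0,0,0,0.5],[0,0,-0.02,0,0.5],[0,0,-0.04,0,0.5],[0,0,-0.05,0,0.5],[0,0,-0.05,0,0.5],[-0.03,0,0,0,0.5],[-0.04,0,0,0,0.5],[-0.04,0,0,0,0.5],[0,0,0,0,0.5],[0,0,0,0,0.5]]'
python3 - <<'E'
from h import *
p,d=eyes.grab_frame("top");c=eyes.calibration("top");W=pts(d,c);z=W[...,2]
R=np.zeros(z.shape,bool);R[155:225,350:425]=1;R&=d>0
y=R&masks(p)['yellow']
print("yellow",y.sum(),rect(W[y&(abs(z-.067)<.006)]),"z",np.percentile(z[y],[5,50,95]).round(4))
h=R&(abs(z-.107)<.006);print("handle",h.sum(),rect(W[h]) if h.any() else 0,z[h].mean())
b=np.zeros(z.shape,bool);b[200:255,240:300]=1;b&=masks(p)['blue']&(abs(z-.055)<.006);print("blue",rect(W[b]))
q,_=eyes.grab_frame("scene")
o=np.hstack([cv2.resize(p[150:230,350:430],(400,400)),cv2.resize(q[110:210,170:270],(400,400))])
cv2.imwrite("pics/end.png",o[:,:,::-1])
E
```

```text
time: 12.3
eef_pos: [0.5403, -0.2669, 0.236]
eef_rot: [[-0.018, 1.0, -0.0], [1.0, 0.018, 0.0], [0.0, -0.0, -1.0]]
ft_force: [-0.2, 0.9, -0.4]
finger_gap: 0.0424
grip_force: 0.0
yellow 66 (array([ 537.9, -156.2,   39.1,   18.4,   86.9]), 24) z [0.0326 0.0581 0.0676]
handle 122 (array([ 538.2, -157.7,   28.1,   16.5,  -89.9]), 122) 0.10638255315604708
blue (array([467.4,  97.5,  39.6,  27.9, -78.6]), 118)
```

View pics/end.png

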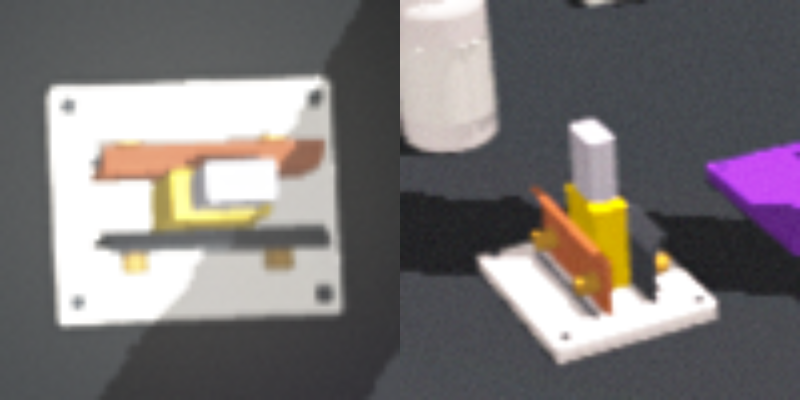

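The pictures show the yellow gauge upright and square between the plates. The handle top reads 0.1064 m where 0.107 m means seated, its centre is at the gap middle, and blue has not moved.

```bash
python3 -c "
from station import workorder
print(workorder.sign_off())"
```

```text
the job is handed in; nothing more can be done
None
```

The job is handed in: the yellow gauge stands upright and square on the cell floor between the plates, since the gap measured 24 mm and blue would not fit, and the blue gauge stands untouched on the bench.

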